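Drop the stop, lock it down and run the profile up to the end stop

TASK

On the stop rail, press the red spring-loaded stop down into the deck and, keeping it down, draw the yellow lock slide fully across (towards the grey end stop) so that it traps the stop; do it with a controlled push, without slamming the stop to its bottom or forcing the slide against it. Then slide the black aluminium profile along the deck, without lifting it off or ramming it, over the locked stop until its end gently meets the grey end stop with its side flat against the fence, let go, and leave the other things on the bench alone.

Things in the scene. Friction and masses are not known exactly. Their poses are not given: they have to be found in the camera images.
- rail: Stop rail, an aluminium extrusion fixed on the bench. Origin at its foot, directly below the centre of the red stop; z up, +y along the rail towards the end stop, +x across it to the fence. Flat deck 60 mm above the origin, x -105 to +70 mm, y -310 to +265 mm. It stands on levelling feet, so its height changes by some mm from day to day.
- fence_foot (a point): Point on the foot of the fence's working face, at deck height, x = +38 mm from the stop's axis. The fence is a bar along the whole rail, 12 mm high above the deck, 15 mm thick, its working face looking to -x of the rail.
- end_face (a point): Foot of the end stop's working face, at deck height, 220 mm in +y and 18 mm in +x from the stop's axis. The end stop is a grey block, x -20 to +38 mm, 30 mm high above the deck and 30 mm thick, with a black knob that reaches 50 mm above the deck.
- stop: Red steel drop stop, 46 x 46 mm block in a well of the deck; origin at the centre of its flat top, z up. Sprung up, the top is 14 mm above the deck. It moves straight down; spring about 5 N at first, 13 N at 21 mm; ends on a hard rubber buffer at 22.5 mm. From 21 mm down (top 7 mm below the deck) it clears the lock slide's underside and stays there when trapped. Not over 25 N on it.
- lock: Yellow lock slide, plate 7 mm thick, flush in the deck around the stop, with a 50 x 50 mm window through which the stop rises. Origin at the window's centre on the plate's top, axes as the rail's. Open: centred on the stop (y 0 in the rail's frame); it moves only to +y, to its end at 12 mm, where the bar behind the window covers 10 mm of the stop. Drag about 3 N, stays where put. Not over 25 N.
- lock_window (a point): Middle of the window's front (+y) edge, at the plate's top, 25 mm in +y from the slide's origin. The slide has no handle: a finger holding the stop down in the window pushes on this edge, 7 mm high. Below the plate the well is open to y = +40 mm from the stop's axis. While the stop is not low enough the slide butts against it.
- profile: Black aluminium box section, 40 mm wide (x), 180 mm long (y), 34 mm high, about 170 g. Origin at the centre of its underside, z up, y along its length towards the end stop; it lies on the deck, on the side of the stop away from the end stop, a little off the fence and slightly askew. Not over 40 N between it and the rail.
- profile_end (a point): Centre of the lower edge of the profile's leading (+y) end, 90 mm from the profile's origin.
- plug_a: Grey plastic end plug, 22 x 36 x 18 mm, loose on the near margin of the deck; bystander. Origin under its centre.
- plug_b: The second grey end plug, 22 x 36 x 18 mm, loose on the near margin of the deck; bystander. Origin under its centre.
- spray_bottle: Spray bottle with blue and white trigger head, 74 mm wide, 220 mm high; bystander. Origin under its centre.
- tape_roll: Roll of blue tape, 104 mm across, 48 mm high; bystander. Origin under its centre.
- drill: Cordless drill, teal and black, standing on its battery, 205 mm high; bystander. Origin under its battery.
- screwdriver: Screwdriver with orange handle, lying; bystander. Origin under its middle.

How it is judged:
On the way, in this order (a step that is already met when the one before it is completed fails the run):
1. the red stop is pressed down, clear of the lock slide (z of stop in the frame of rail below 0.0545 m and contact force between the fingers and stop above 0.5 N), for 0.1 s.
2. the lock slide is fully across and traps the stop without being held (z of stop in the frame of rail below 0.0555 m and y of lock in the frame of rail above 0.01 m and contact force between the arm and rail below 0.1 N), for 0.2 s.
3. the profile lies against end stop and fence (y of profile_end in the frame of rail above 0.2175 m and x of profile_end in the frame of rail above 0.015 m and z of profile_end in the frame of rail below 0.063 m and angle between the y axis of profile and the y axis of rail, either way round below 0.03 rad), for 0.2 s.
At the end, for the whole second after the job is handed in: The stop is down (at least 18.5 mm below its raised position) and trapped by the lock slide (moved at least 10 of its 12 mm); the profile lies flat on the deck, its leading end within 2.5 mm of the end stop, its side within 3 mm of the fence and parallel to it within 0.03 rad, at rest and released (all of step 3 and z of stop in the frame of rail below 0.0555 m and y of lock in the frame of rail above 0.01 m and linear speed of profile below 0.01 m/s and contact force between the arm and profile below 0.1 N); the robot touches nothing.
It fails at once if the stop is slammed or pressed with more than 25 N (contact force between the fingers and stop above 25 N).
It fails at once if the lock slide is forced: more than 25 N between the slide and the stop or the fingers (contact force between any of stop, the fingers and lock above 25 N).
It fails at once if the profile is lifted more than 10 mm off the deck or tipped (z of profile in the frame of rail above 0.07 m or angle between profile's own z axis and vertical above 0.15 rad).
It fails at once if the profile is rammed or pressed against the rail with more than 40 N (contact force between profile and rail above 40 N).
It fails at once if a bystander is pushed more than 30 mm (distance of any of plug_a, plug_b, spray_bottle, tape_roll, drill, screwdriver from where it was at the start of the episode above 0.03 m).
It also fails if it takes over 72 s, if anything falls off the work surface, if the arm or the gripper's body presses on something with over 40 N, if the wrist force passes 120 N, or if a joint passes its speed limit or range.

ROBOT

A 6-joint arm with a two-finger parallel gripper is mounted at the origin on the work surface. World frame = base frame: x ahead of the robot, y to its left, z up, the work surface at z = 0. Lengths are in m, angles in rad, forces in N, time in s.
With the tool pointing down it reaches from about 0.275 to 0.875 m from the base axis. Payload 12.5 kg.
Tool frame: the origin (TCP) lies on the centre line of the jaws, within the pads' length; the fingertips stand r.finger_overhang ahead of it and the grasp point (between the pads) lies 3 mm ahead of it (r.finger_overhang is the distance from the TCP to the fingertips, in m); z points along the fingers, y is the line along which they close (so a half turn about z gives the same grasp; the last joint's range is limited). The gripper opens to 85 mm and grips with 20 to 120 N. Pads are 22 mm wide; open, the fingers measure 114 mm over their backs; the gripper's body (76 mm by 85 mm) begins 54 mm behind the grasp point. The pads swing forward as they close: fully open they stand 13 mm farther back than shut.
Start: joints at [1.219, 0.351, 1.652, -0, 1.139, -0.085], TCP at [0.145, 0.531, 0.23] pointing down, gripper open.
Joint ranges: [-2.75, 2.75], [-0.79, 2.1], [0.01, 2.65], [-1.57, 4.71], [0.07, 3.14], [-2.87, 2.87]. Speed limits (rad/s): [2.22, 2.22, 2.79, 3.14, 3.14, 3.14].

INTERFACE

Orientations are given as a unit quaternion [x, y, z, w].
In Python, from cell import r, optics gives the robot as it stands. The module is installed in compiled form; this text tells all that it offers. Calls block until the motion is done:
- r.move_to(position, orientation): joint-space move of the TCP to a pose.
- r.move_linear(position, rot=None, vel=0.15): straight line of the TCP; rot=None keeps the orientation; vel is the mean speed in m/s.
- r.set_joints(angles): joint-space move.
- r.set_gripper(opening, squeeze=None): opening from 0.0 (shut) to 1.0 (fully open); squeeze is the grip in N (None keeps the last); returns when the fingers have stopped.
- r.sleep(seconds).
- r.inverse_kinematics(position, orientation): joint angles nearest the present ones, or None.
- optics.get_image(name): name is "scene" or "top"; returns a dict with "pixels" (420x560x3 uint8, red, green, blue), "depth" (420x560 float32, m along the optical axis (not along the pixel's ray), 0 where there is no reading), "fx", "fy", "cx", "cy" (pixels), "D" ([k1, k2, p1, p2, k3] as OpenCV has them; the pictures are not rectified), "camera_from_world" (4x4, takes a point from world to camera coordinates). Camera axes: x right, y down, z forward; pixel columns grow to the right and rows downward; lengths in m; the calibration is good to about 2 mm. A picture is of the moment at which its call begins.
A pose or a line that the arm cannot do raises r.PlanningError and nothing moves.
- r.hand_in(): hands the job in; it is judged then, once.
Readings, each from a call of its own:
- r.current_t(): time.
- r.current_q(): joint angles.
- r.current_qvel(): joint speeds.
- r.current_effort(): joint torques, N m.
- r.current_tool_pos(): TCP position.
- r.current_ee_rot(): TCP orientation.
- r.current_contact_force(): force on the tool from outside, world axes, zero at the start.
- r.current_torque(): the same for the moment, N m.
- r.current_opening(): opening from 0.0 (shut) to 1.0 (fully open).
- r.current_finger_force(): force on a finger pad.
Only numpy, scipy, OpenCV 4.12 (cv2) and the standard library are available. Lean on these libraries where they do the work, as an engineer would, in place of code of your own. Each camera call takes 0.05 s, during which the arm holds its last target. There are 200 camera calls.

## Working session

There is one attempt and no reset: what is moved stays moved. The work goes in short steps, each a Python script; the robot and the scene stay as the last script left them, time stands still between calls to the robot, and variables do not carry over. Pictures are saved under pics/ and viewed, at most 10 in all, crops included, and the job is handed in when it is done.

```bash
mkdir -p pics
cat > h.py <<'E'
import numpy as np, cv2
from cell import r, optics
def grab(n):
    d=optics.get_image(n); d['T']=np.array(d['camera_from_world']); d['D']=np.array(d['D'],float)
    d['K']=np.array([[d['fx'],0,d['cx']],[0,d['fy'],d['cy']],[0,0,1.]]); return d
def save(n,img): cv2.imwrite(n,cv2.cvtColor(img,cv2.COLOR_RGB2BGR))
def rays(d,uv):
    p=cv2.undistortPoints(np.array(uv,float).reshape(-1,1,2),d['K'],d['D']).reshape(-1,2)
    c=np.c_[p,np.ones(len(p))]; R=d['T'][:3,:3]; return -R.T@d['T'][:3,3], c@R
def plane(d,uv,z):
    o,v=rays(d,uv); return o+v*((z-o[2])/v[:,2])[:,None]
def depthpts(d,uv):
    uv=np.array(uv); o,v=rays(d,uv); z=d['depth'][uv[:,1].astype(int),uv[:,0].astype(int)]; return o+v*z[:,None]
def proj(d,P):
    rv=cv2.Rodrigues(d['T'][:3,:3])[0]
    return cv2.projectPoints(np.array(P,float).reshape(-1,1,3),rv,d['T'][:3,3],d['K'],d['D'])[0].reshape(-1,2)
E
python3 - <<'E'
from h import *
for n in('scene','top'):
    d=grab(n); save(f'pics/{n}0.png',d['pixels']); o,v=rays(d,[[280,210]]); print(n,o,v,d['fx'],d['D'],(d['depth']>0).mean())
print(r.current_t(),r.finger_overhang,r.current_ee_rot(),r.current_contact_force())
E
```

```text
scene [ 1.21688681 -0.84515164  1.02236374] [[-0.47820393  0.58752657 -0.65284203]] 467.13385473980645 [0.01883696 0.         0.         0.         0.        ] 0.9882227891156462
top [ 0.4366273  -0.01451795  1.27225465] [[ 0.09328332 -0.00705181 -0.99564042]] 452.7550088611722 [0.01631705 0.         0.         0.         0.        ] 0.9961862244897959
0.1 0.022 [ 1.33003317e-01  9.91115445e-01 -5.28687280e-04 -1.15098381e-04] [ 0.74739135 -0.29318831  0.63399837]
```

View pics/scene0.png

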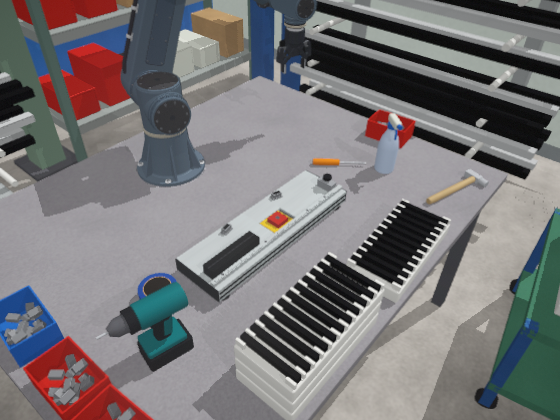

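View pics/top0.png

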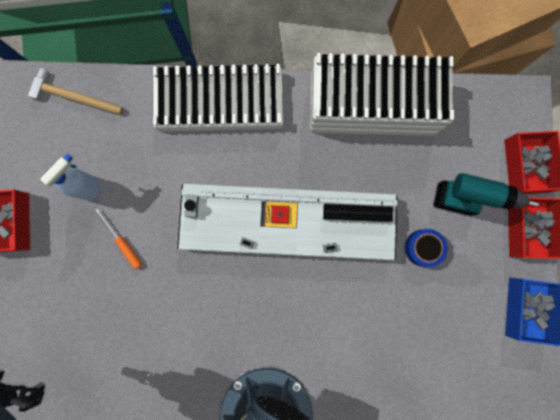

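The top view shows the rail at columns 180–397, rows 185–260. The stop is at (280,215), the profile at 323–393 × 205–221, and the plugs at (247,242) and (330,247). The end stop's knob is at (190,205). World +y points left in this image and +x points up. Next I'll measure these.

```bash
cat > m.py <<'E'
from h import *
from scipy import ndimage
def tri(a,ua,b,ub):
    oa,va=rays(a,[ua]); ob,vb=rays(b,[ub]); va,vb=va[0],vb[0]
    s=np.linalg.lstsq(np.c_[va,-vb],ob-oa,rcond=None)[0]; p,q=oa+s[0]*va,ob+s[1]*vb; return (p+q)/2,np.linalg.norm(p-q)
def mask(d,kind,box):
    h=cv2.cvtColor(d['pixels'],cv2.COLOR_RGB2HSV).astype(int); H,S,V=h[...,0],h[...,1],h[...,2]
    m={'red':((H<8)|(H>172))&(S>150)&(V>90),'yel':(H>14)&(H<35)&(S>120)&(V>90),'blk':(V<70)}[kind]
    o=np.zeros(m.shape,bool); x0,y0,x1,y1=box; o[y0:y1,x0:x1]=m[y0:y1,x0:x1]
    l,n=ndimage.label(o); k=1+np.argmax(ndimage.sum(o,l,range(1,n+1))); return l==k
def cen(m): y,x=np.nonzero(m); return [x.mean(),y.mean()]
def corners(m):
    c=max(cv2.findContours(m.astype(np.uint8),cv2.RETR_EXTERNAL,cv2.CHAIN_APPROX_NONE)[0],key=cv2.contourArea); return cv2.boxPoints(cv2.minAreaRect(c))
E
python3 - <<'E'
from m import *
np.set_printoptions(precision=4,suppress=True)
t=grab('top'); s=grab('scene')
bt=(200,185,395,258); bs=(190,190,340,285)
rt,rs=mask(t,'red',bt),mask(s,'red',bs)
yt,ys=mask(t,'yel',bt),mask(s,'yel',bs)
print('red tri',tri(t,cen(rt),s,cen(rs)),rt.sum(),'yellow tri',cen(yt),tri(t,cen(yt|rt),s,cen(ys|rs)))
def dp(d,m):
    m=ndimage.binary_erosion(m,iterations=2); y,x=np.nonzero(m); return np.median(depthpts(d,np.c_[x,y]),0)
print('red depth',dp(t,rt),dp(s,rs))
# deck by depth
for nm,uv in(('top',[[220,232],[280,248],[370,240],[220,215],[310,205],[310,235],[240,210]]),):
    print(nm,depthpts(t,uv))
dz=np.median(depthpts(t,[[220,232],[280,248],[370,240],[310,235]])[:,2])
ys_,xs=np.mgrid[186:262,178:400]; P=depthpts(t,np.c_[xs.ravel(),ys_.ravel()]); k=abs(P[:,2]-dz)<.006
print('deck fit',dz,np.linalg.lstsq(np.c_[P[k][:,:2],np.ones(k.sum())],P[k][:,2],rcond=None)[0])
q=P[P[:,2]>.03]; R=cv2.minAreaRect(q[:,:2].astype(np.float32)); print('rail rect',R,cv2.boxPoints(R))
bk=mask(t,'blk',(300,195,396,228)); print('blk',bk.sum(),corners(bk)); print(dp(t,bk)); 
print(plane(t,corners(bk),dz+.034))
bks=mask(s,'blk',(190,225,270,280)); print(corners(bks),dp(s,bks),tri(t,cen(bk),s,cen(bks)))
print('red corners',plane(t,corners(rt),dz+.014),'yel',plane(t,corners(yt),dz))
c=t['pixels'][175:270,170:405]; save('pics/topc.png',cv2.resize(c,None,fx=3.4,fy=3.4,interpolation=cv2.INTER_CUBIC))
c=s['pixels'][165:305,170:355]; save('pics/scc.png',cv2.resize(c,None,fx=4,fy=4,interpolation=cv2.INTER_CUBIC))
E
```

```text
red tri (array([ 0.5382, -0.0225,  0.0658]), np.float64(0.000902990894151227)) 249 yellow tri [np.float64(281.29801324503313), np.float64(214.1280353200883)] (array([ 0.5361, -0.0281,  0.0592]), np.float64(0.00838192980584444))
red depth [ 0.5355 -0.0202  0.074 ] [ 0.5484 -0.0353  0.0721]
top [[ 0.4867  0.1352  0.0633]
 [ 0.4485 -0.0258  0.0611]
 [ 0.4762 -0.2653  0.0624]
 [ 0.5325  0.1377  0.0579]
 [ 0.5664 -0.1038  0.0556]
 [ 0.4853 -0.1052  0.059 ]
 [ 0.5471  0.0842  0.0617]]
deck fit 0.061739142453684615 [ 0.0018 -0.0003  0.0594]
rail rect ((0.5216942429542542, -0.04410579800605774), (0.5845791697502136, 0.17617832124233246), 88.68832397460938) [[ 0.4269 -0.3343]
 [ 0.6031 -0.3383]
 [ 0.6165  0.2461]
 [ 0.4403  0.2501]]
blk 1047 [[323.4229 218.851 ]
 [324.0606 203.5442]
 [392.5251 206.3969]
 [391.8873 221.7036]]
[ 0.5458 -0.2249  0.0941]
[[ 0.5268 -0.1366  0.0957]
 [ 0.567  -0.1376  0.0957]
 [ 0.5643 -0.3167  0.0957]
 [ 0.5242 -0.3151  0.0957]]
[[200.04 266.72]
 [251.4  228.2 ]
 [261.36 241.48]
 [210.   280.  ]] [ 0.5553 -0.2413  0.0918] (array([ 0.5457, -0.2304,  0.078 ]), np.float64(0.004368891231779579))
red corners [[ 0.517   0.0005  0.0757]
 [ 0.5603 -0.0015  0.0757]
 [ 0.5581 -0.0451  0.0757]
 [ 0.5149 -0.0428  0.0757]] yel [[ 0.5705  0.0178  0.0617]
 [ 0.5728 -0.0656  0.0617]
 [ 0.5055 -0.0671  0.0617]
 [ 0.5033  0.0158  0.0617]]
```

View pics/topc.png

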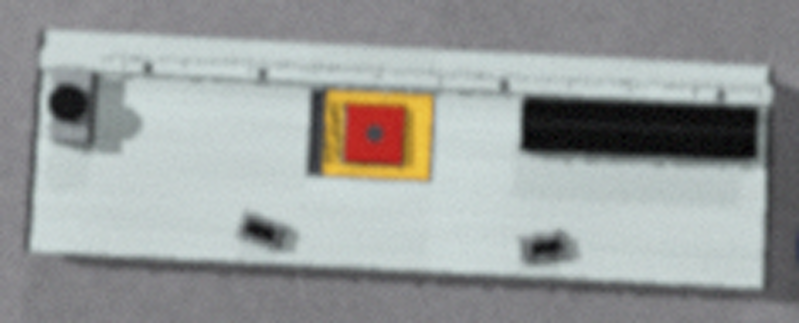

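View pics/scc.png

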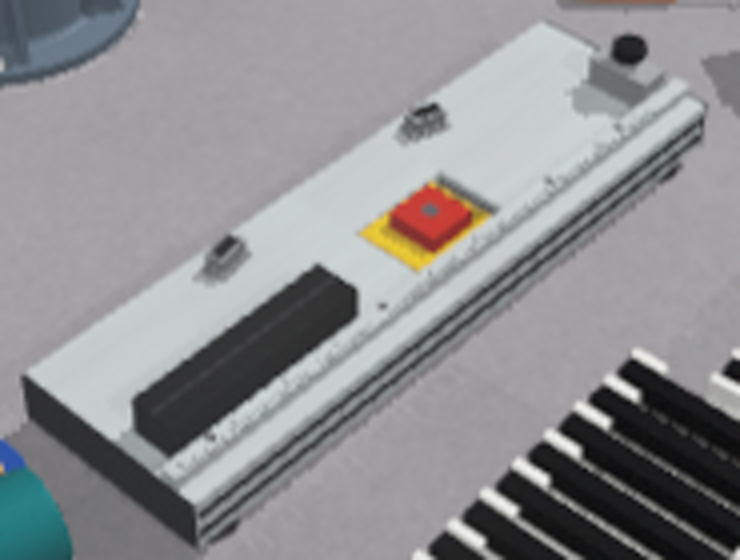

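Measurements so far:
- **Deck:** about 0.0617 m high.
- **Rail:** yaw is about -0.023 rad (its +y leans towards +x). The rectangle fit is 584 × 176 mm against 575 × 175 mm in the text.
- **Stop:** about (0.538, -0.022) from three estimates that agree to 2 mm.
- **Profile:** top about 34 mm above the deck, 40 × 179 mm, with about 6 mm gap to the fence.

Now I'll press the stop with the fingers shut, checking the force as I go.

```bash
cat >> h.py <<'E'
yaw=0.0229; S=np.array([.538,-.022]); ex=np.array([np.cos(yaw),-np.sin(yaw)]); ey=np.array([np.sin(yaw),np.cos(yaw)])
def W(x,y,z): p=S+ex*x+ey*y; return [p[0],p[1],z]
def quat(phi): # tool down, tool y at heading phi from world y towards +x
    return [np.sin(phi/2),np.cos(phi/2),0,0]
def F(n=4):
    f=[]
    for _ in range(n): f.append(r.current_contact_force()); r.sleep(.01)
    return np.mean(f,0)
E
python3 - <<'E'
from h import *
np.set_printoptions(precision=4,suppress=True)
r.set_gripper(0.0); r.move_to(W(0,0,.2),quat(yaw)); r.move_linear(W(0,0,.112),vel=.1); r.sleep(.2)
b=F(); print(r.current_t(),b,r.current_tool_pos(),r.current_opening())
z=.112
while z>.088:
    z-=.0007; r.move_linear(W(0,0,z),vel=.02); f=F(2)-b
    if f[2]>2: break
print('contact',z,r.current_tool_pos(),f,r.current_t())
np.save('b.npy',b); np.save('zc.npy',r.current_tool_pos()[2])
for k in range(5):
    z-=.001; r.move_linear(W(0,0,z),vel=.02); print(z,r.current_tool_pos()[2],F()-b)
    if (F(2)-b)[2]>15: break
print(r.current_t())
E
```

```text
4.6417 [-0.0703 -0.0601 -0.0074] [ 0.5382 -0.022   0.1124] -0.0004984682939029781
contact 0.08749999999999979 [ 0.538  -0.022   0.0875] [-0.2047  0.0535  0.1782] 13.975
0.08649999999999979 0.0864399337165003 [0.0291 0.2765 0.3602]
0.08549999999999978 0.0854390585529094 [-0.1779  0.3456 -0.3048]
0.08449999999999978 0.08444419004087188 [0.0291 0.0781 0.471 ]
0.08349999999999978 0.08342510948972383 [ 0.1875  0.3741 -0.3116]
0.08249999999999978 0.08244779891736355 [-0.3046  0.7253 -0.0822]
15.475
```

There's no contact 14 mm below the expected height, so I'll look before going further.

Run:
```python
from m import *
s=grab('scene'); t=grab('top')
print(r.current_t(),r.current_finger_force(),r.current_torque(),r.current_tool_pos())
print(proj(s,W(0,0,.076)),proj(s,r.current_tool_pos()))
a=cv2.resize(s['pixels'][150:290,190:345],None,fx=3.6,fy=3.6,interpolation=cv2.INTER_CUBIC)
save('pics/p1.png',a)
```

```text
15.575 0.0 [ 0.03384096 -0.02160027 -0.00032147] [ 0.53801826 -0.02202173  0.08252775]
[[277.56595484 216.6035172 ]] [[277.60086478 215.00558322]]
```

View pics/p1.png

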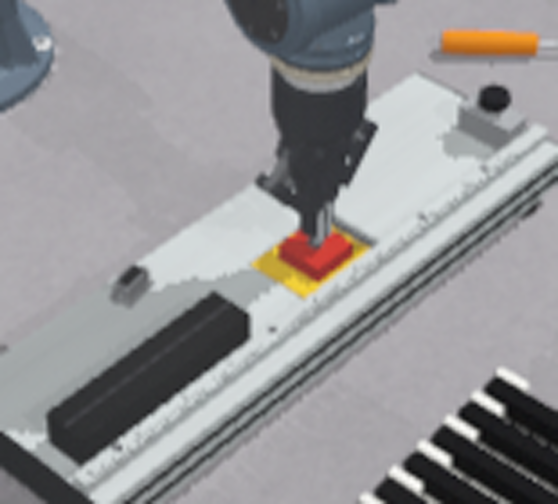

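The crop shows the shut fingers right over the stop's centre at about crop (318,243), with the stop still raised. There's no contact yet, so I'll keep going down under force guard.

Run:
```python
from h import *
b=np.load('b.npy'); z=r.current_tool_pos()[2]; z0=z
while z>z0-.018:
    z-=.001; r.move_linear(W(0,0,z),vel=.02); f=F(2)-b
    if f[2]>2: break
print('contact',z,r.current_tool_pos(),f,r.current_t())
for k in range(3):
    z-=.0007; r.move_linear(W(0,0,z),vel=.02); f=F(3)-b; print(z,r.current_tool_pos()[2],f)
    if f[2]>12: break
print(r.current_t())
```

```text
contact 0.07252775423940133 [ 0.53811824 -0.02200943  0.07271091] [-0.19900339  0.00952275  5.11179272] 18.2417
0.07182775423940133 0.07202765296381125 [-0.88329129  0.23812866  5.29416774]
0.07112775423940132 0.07130903706023965 [-1.16896756 -0.21737606  5.38821898]
0.07042775423940131 0.07063787707223834 [-1.14573959  0.24110864  6.05768221]
19.0667
```

The 5 N onset followed by a slope of roughly 0.4 N/mm matches the stop's spring. Full depth should therefore be at TCP z of about 0.0514, and I'll approach it in guarded steps.

Run:
```python
from h import *
b=np.load('b.npy')
for z in (.066,.061,.057,.0545,.0525,.0518,.0513):
    r.move_linear(W(0,0,z-.0002),vel=.025); f=F(3)-b; print(z,r.current_tool_pos()[2],f.round(2))
    if f[2]>15.5: break
print(r.current_t())
s=grab('scene'); save('pics/p2.png',cv2.resize(s['pixels'][150:290,190:345],None,fx=3.6,fy=3.6,interpolation=cv2.INTER_CUBIC))
```

```text
0.066 0.06605785359469926 [-1.39  0.53  7.62]
0.061 0.06120457327835328 [-1.93  0.62  9.45]
0.057 0.057307874045701576 [-2.85  0.4  10.92]
0.0545 0.054869856686025884 [-3.55  0.57 12.21]
0.0525 0.05293800009581147 [-3.39  0.27 12.75]
0.0518 0.05228229642702617 [-3.18  0.7  12.54]
0.0513 0.05180323226012826 [-3.85  0.49 12.59]
21.2333
```

View pics/p2.png

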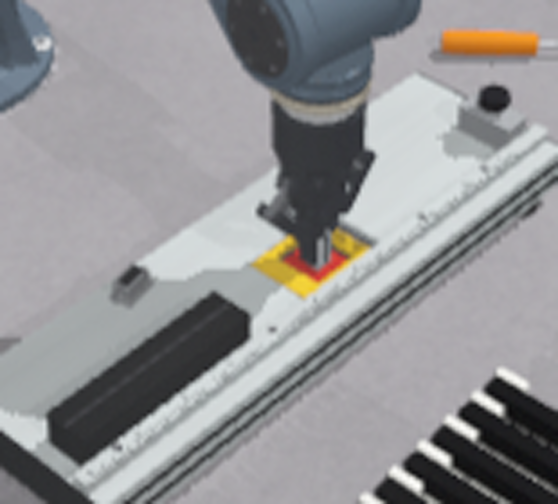

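The stop is down and the fingers are in the window at crop (318,265). Next I'll push towards +y and watch the force.

Run:
```python
from h import *
b=np.load('b.npy'); z=.0506
r.move_linear(W(0,0,z),vel=.02); f=F(3)-b; print(r.current_tool_pos()[2],f.round(2))
y=0
while y<.040:
    y+=.002 if y<.02 else .001
    r.move_linear(W(0,y,z),vel=.03); f=F(2)-b; p=r.current_tool_pos()
    print(round(y*1e3,1),round(float((np.array(p[:2])-S)@ey)*1e3,2),round(p[2],5),f.round(1))
    if f[1]<-14 or f[2]>19 : break
print(r.current_t())
```

```text
0.05132707564466531 [-3.61  0.49 12.97]
2.0 1.41 0.05149 [-3.2 -4.1 13.2]
4.0 3.16 0.0516 [-1.9 -6.  12.6]
6.0 5.06 0.0517 [-0.9 -6.7 13.2]
8.0 7.05 0.05176 [-0.7 -7.3 13.2]
10.0 9.03 0.05182 [-0.1 -7.2 13. ]
12.0 11.02 0.05185 [-0.6 -7.4 13. ]
14.0 13.02 0.05186 [-0.4 -7.5 13.4]
16.0 14.9 0.05187 [ 0.4 -8.7 13.4]
18.0 16.82 0.05186 [ 0.5 -9.  13.1]
20.0 18.86 0.05187 [-0.6 -8.7 13.5]
21.0 19.79 0.05186 [-0.5 -9.8 13.2]
22.0 20.74 0.05186 [-0.6 -9.6 13.4]
23.0 21.65 0.05185 [-0.4 -9.7 13.5]
24.0 22.64 0.05184 [ -0.4 -10.2  13.7]
25.0 23.63 0.05186 [ -0.2 -11.5  13.1]
26.0 24.69 0.05187 [ -0.4 -10.8  13.4]
27.0 25.41 0.05183 [ -0.5 -12.5  13.1]
28.0 25.81 0.05184 [ -0.6 -17.6  13.1]
26.3583
```

The force stepped up where the window edge was met, at y of about 13.8 mm, and again at the hard end at 25.7 mm. That's a 12 mm stroke. I'll back off, lift and verify.

Run:
```python
from m import *
np.set_printoptions(precision=4,suppress=True)
r.move_linear(W(0,.022,.0508),vel=.03); r.move_linear(W(0,.02,.12),vel=.1); r.set_gripper(1.0)
# move aside over the profile, high
g=W(.0123,-.20,.16); r.move_to(g,quat(yaw+np.pi/2 if False else yaw-np.pi/2)); print(r.current_q(),r.current_t(),F())
s=grab('scene');t=grab('top')
save('pics/p3.png',np.vstack([cv2.resize(s['pixels'][165:305,190:350],(480,420)),cv2.resize(t['pixels'][180:265,225:400],(480,180))[:, :]])[:600])
yt=mask(t,'yel',(200,185,395,258)); print(plane(t,[cen(yt)],.0617), 'yel corners',plane(t,corners(yt),.0617))
# heights by triangulating end stop knob
kt=mask(t,'blk',(180,195,202,215)); ks=mask(s,'blk',(315,170,336,186)); print(tri(t,cen(kt),s,cen(ks)),kt.sum(),ks.sum())
```

```text
[-0.4656  0.4991  1.6134 -0.      1.0292  2.6985] 31.9333 [ 0.3229  0.1324 -0.2435]
[[ 0.5401 -0.0191  0.0617]] yel corners [[ 0.5074  0.0274  0.0617]
 [ 0.5737  0.0259  0.0617]
 [ 0.5716 -0.0585  0.0617]
 [ 0.5052 -0.0565  0.0617]]
(array([0.5526, 0.2104, 0.1041]), np.float64(9.028622152988541e-05)) 83 45
```

View pics/p3.png

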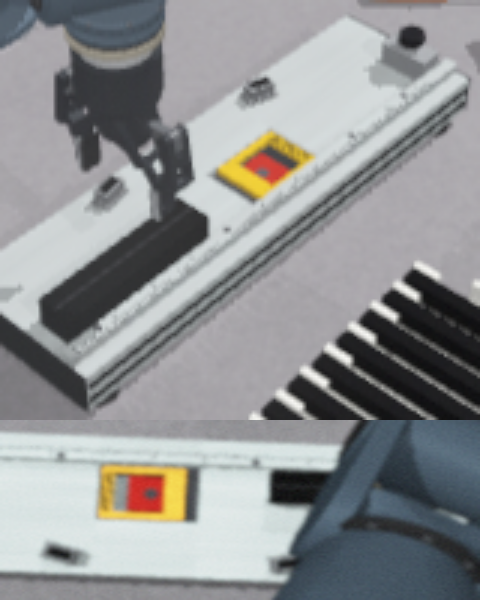

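The picture shows the window shifted towards the end stop, with the rear bar over the stop and the stop down. The lock triangulates about 10 mm further on. The knob also triangulates to a height that fits the 0.06 m deck, so for heights I'll use the touched reference: with the fingers shut, the deck is at TCP z of about 0.059. Next I'll grip the profile in its upper part, clear of the 12 mm fence, using the other wrist turn.

Run:
```python
from h import *
q=quat(yaw+np.pi/2)
print([r.inverse_kinematics(W(.0123,y,z),q) for y,z in((-.204,.071),(.131,.071))])
r.move_to(W(.0123,-.204,.16),q); r.sleep(.1); b=F(); np.save('b2.npy',b)
for z in (.12,.1,.085,.071):
    r.move_linear(W(.0123,-.204,z),vel=.08); f=F(2)-b; print(z,f.round(2))
    if np.linalg.norm(f)>5: break
else:
    s=grab('scene'); save('pics/p4.png',cv2.resize(s['pixels'][185:305,170:310],(700,600),interpolation=cv2.INTER_CUBIC))
print(r.current_t(),r.current_q())
```

```text
[array([-4.71853545e-01,  6.23413266e-01,  1.66097781e+00, -4.44089210e-16,
        8.57201575e-01, -4.48953545e-01]), array([ 1.11400905e-01,  5.85014506e-01,  1.73497153e+00, -4.44089210e-16,
        8.21606614e-01,  1.34300905e-01])]
0.12 [-0.39 -0.12 -0.8 ]
0.1 [-0.74 -0.02  0.24]
0.085 [-0.52 -0.46  0.18]
0.071 [ 0.37 -0.2  -0.32]
36.6833 [-4.71821297e-01  6.23639944e-01  1.66091132e+00  5.05365027e-06
  8.57276266e-01 -4.48987323e-01]
```

View pics/p4.png

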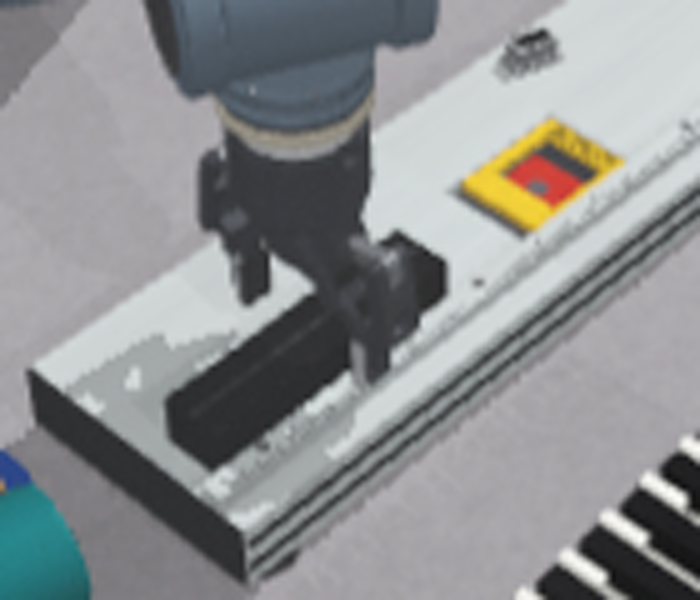

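The picture shows the fingers straddling the profile, with the fence-side tip at (370,388) just over the fence. I'll raise 2 mm for clearance, grip softly and slide with force checks.

Run:
```python
from h import *
b=np.load('b2.npy'); X,Z=.0123,.073
r.move_linear(W(X,-.204,Z),vel=.05); r.set_gripper(0.0,squeeze=25); f=F()-b
print('grip',r.current_opening(),r.current_finger_force(),f.round(2),r.current_t())
if abs(r.current_opening()-.47)<.08 and np.linalg.norm(f)<12:
    for y in (-.2,-.18,-.14,-.11,-.08,-.04,.0,.03,.06,.09,.12):
        r.move_linear(W(X+.0025*(y+.204)/.324,y,Z),vel=.08); f=F(1)-b; print(y,f.round(1))
        if np.linalg.norm(f)>14: print('STOP'); break
print(r.current_t(),r.current_opening(),r.current_tool_pos())
```

```text
grip 0.4576642894027804 26.11907333135605 [0.13 0.02 2.12] 37.4583
-0.2 [0.7 0.5 2.6]
-0.18 [-0.   4.6  4.1]
-0.14 [-0.6  6.1  7.4]
-0.11 [-0.5  5.4  6.1]
-0.08 [0.6 5.1 7. ]
-0.04 [1.6 4.2 6.7]
0.0 [-0.3  4.4  5.5]
0.03 [-0.6  4.7  6.6]
0.06 [-0.1  5.1  4.9]
0.09 [-0.2  4.5  5.8]
0.12 [-0.6  4.5  5.7]
43.3 0.46531359327514243 [0.55512046 0.0993997  0.07313506]
```

The slide went well, with forces of 10 N or less. Now I'll close gently onto the fence, then onto the end stop.

Run:
```python
from h import *
b=np.load('b2.npy'); Z=.073; x=.0148; y=.12
b0=F()
def rep(t): 
    p=r.current_tool_pos(); d=np.array(p[:2])-S; print(t,round(x*1e3,1),round(y*1e3,1),'act',(d@ex*1e3).round(2),(d@ey*1e3).round(2),(F(2)-b).round(1))
for _ in range(9):
    x+=.001; r.move_linear(W(x,y,Z),vel=.02); f=F(2)-b; rep('x')
    if f[0]<-8: break
x-=.0004
for _ in range(18):
    y+=.001; r.move_linear(W(x,y,Z),vel=.02); f=F(2)-b; rep('y')
    if f[1]<-9 or f[0]<-18: break
print(r.current_t())
t=grab('top'); s=grab('scene'); save('pics/p5.png',cv2.resize(s['pixels'][150:260,230:360],(700,592),interpolation=cv2.INTER_CUBIC))
```

```text
x 15.8 120.0 act 14.38 121.69 [-6.1  4.6 10.4]
x 16.8 120.0 act 15.05 121.56 [-7.5  3.3 11.8]
x 17.8 120.0 act 15.86 121.43 [-9.4  3.  13.5]
y 17.4 121.0 act 16.02 121.85 [-6.3 -1.6 11.2]
y 17.4 122.0 act 16.36 122.59 [-3.4 -3.5  9. ]
y 17.4 123.0 act 16.64 123.5 [-2.2 -4.6  8.1]
y 17.4 124.0 act 16.79 124.51 [-1.4 -4.4  7.3]
y 17.4 125.0 act 16.91 125.51 [-0.4 -4.1  6.4]
y 17.4 126.0 act 16.93 126.5 [-0.6 -4.8  5.7]
y 17.4 127.0 act 16.94 127.5 [ 0.1 -4.9  6.6]
y 17.4 128.0 act 16.95 128.48 [-0.4 -4.2  6.5]
y 17.4 129.0 act 16.97 129.5 [ 0.1 -4.5  6.6]
y 17.4 130.0 act 16.94 130.49 [-0.2 -4.4  5.9]
y 17.4 131.0 act 16.91 130.94 [-0.8 -9.3  7.3]
y 17.4 132.0 act 16.93 131.0 [ -0.8 -16.    8.1]
47.5833
```

View pics/p5.png

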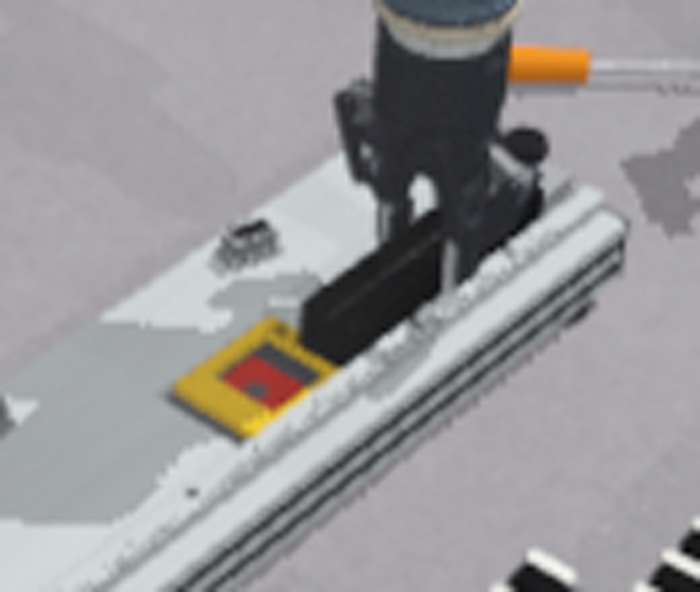

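The end stop is met: the hard stall is at y = 131.0 mm, as predicted. A gap to the fence at x may remain, because the earlier x force was friction. I'll ease y and push x until it stalls.

Run:
```python
from h import *
b=np.load('b2.npy'); Z=.073; x=.0174; y=.1312
r.move_linear(W(x,y,Z),vel=.02); last=-1
for _ in range(8):
    x+=.0008; r.move_linear(W(x,y,Z),vel=.02); d=np.array(r.current_tool_pos()[:2])-S; f=F(3)-b
    print(round(x*1e3,1),(d@ex*1e3).round(2),(d@ey*1e3).round(2),f.round(1))
    if f[0]<-17: break
print(r.current_t())
```

```text
18.2 16.96 130.95 [-5.8 -9.7 11.6]
19.0 16.99 130.96 [-9.7 -9.9 14.6]
19.8 16.96 131.02 [-13.6  -9.6  18. ]
20.6 17.05 131.01 [-18.   -9.7  21.9]
49.0333
```

The x position stalls at 17.0 mm, so the side is on the fence. I'll ease off, release, lift and verify from above.

Run:
```python
from m import *
np.set_printoptions(precision=4,suppress=True)
b=np.load('b2.npy'); r.move_linear(W(.0172,.1311,.073),vel=.02); print(F()-b)
r.set_gripper(1.0); r.move_linear(W(.0172,.131,.19),vel=.1)
q=r.current_q(); q=np.array(q); q[0]+=.9; r.set_joints(q); r.sleep(.2)
t=grab('top'); s=grab('scene'); print(r.current_t(),F())
bk=mask(t,'blk',(202,190,290,232)); C=plane(t,corners(bk),.0945); print(bk.sum())
for c in C: d=c[:2]-S; print('rail',d@ex*1e3,d@ey*1e3)
yt=mask(t,'yel',(200,185,395,258)); print(cen(yt),proj(t,r.current_tool_pos()))
a=cv2.resize(t['pixels'][175:270,170:405],None,fx=3.4,fy=3.4,interpolation=cv2.INTER_CUBIC); save('pics/p6.png',a)
```

```text
[-1.4753 -8.5902  7.2957]
53.3167 [-0.1772  0.4218  0.0886]
937
rail -4.103357727620563 204.46035656881315
rail 37.20002346465593 204.7984515783274
rail 35.762069328309224 40.45923329826485
rail -5.570037473316609 40.69665183778097
[np.float64(280.6083550913838), np.float64(214.57441253263707)] [[ 50.2473 322.148 ]]
```

View pics/p6.png

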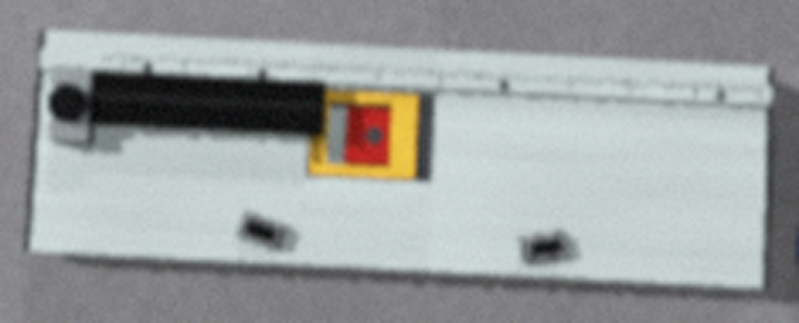

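The picture shows the profile's leading end on the end stop at (92,100) and its rear at (323,110), measured at rail y = 40.5 mm. Its side lies along the fence, within 0.01 rad of parallel. The stop is trapped at (368,135) and the plugs haven't moved. Handing in.

```bash
python3 -c "
from h import *
print(r.hand_in(), r.current_t())"
```

```text
the job is handed in; nothing more can be done
the job is handed in; nothing more can be done
```

I locked the stop under the slide, slid the profile up against the end stop and fence, released it and handed the job in at about 53 s of the 72 s allowed; no verdict came back.

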